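# Dry-fit the flywheel and crank shafts

## Task

Dry-fit the two shafts of the student project. On the stand with the tall post, thread the toothed plywood wheel first, then the aluminium spacer collar, then the dark steel flywheel; on the stand with the short post, thread the plywood crank link first, then the black star knob on top. Every part must lie flat and fully down on the one below; let go of everything, and leave the paper cup, the screwdriver and the angle bracket lying between them where they are.

Things in the scene. Friction and masses are not known exactly. Their poses are not given: they have to be found in the camera images.
- tall_stand: Fixed stand with the tall post: square aluminium base 90 x 90 x 8 mm, on it a round steel shoulder 38 mm across whose top is 12 mm above the table, and an upright steel post 11 mm in diameter with its top 70 mm above the table; the top 8 mm tapers to 5 mm. Origin: on the table, on the post's axis; z up along the post.
- short_stand: Fixed stand with the short post: round aluminium base 90 mm across and 8 mm thick, the same shoulder 38 mm across with its top 12 mm above the table, and an upright steel post 11 mm in diameter with its top 42 mm above the table; the top 8 mm tapers to 5 mm. Origin: on the table, on the post's axis; z up along the post.
- gear: Loose toothed plywood wheel lying flat: 56 mm over its 20 teeth, 16 mm thick, with a 20 mm bore right through, about 30 g. Origin: on the bore's axis, in the underside; z up along the bore; x points through the middle of a tooth.
- collar: Loose bright aluminium spacer collar standing on its end: plain tube 32 mm outside, 20 mm bore right through, 20 mm tall, about 30 g. Origin: on the axis, in the underside; z up.
- flywheel: Loose dark steel flywheel lying flat: plain smooth ring 50 mm across, 16 mm thick, 20 mm bore right through, about 0.2 kg. Origin: on the axis, in the underside; z up.
- link: Loose plywood crank link lying flat: straight bar with round ends, 96 mm long (along its x), 36 mm wide (along its y), 16 mm thick, with a 20 mm bore right through its middle and a small dark pin mark near each end, about 40 g. Origin: on the bore's axis, in the underside; z up.
- knob: Loose black plastic star knob standing on its open end: six rounded lobes, 40 mm across opposite lobes (its x axis points through one), core 33 mm across, 24 mm tall, closed top, a blind 20 mm bore 16 mm deep from below, about 30 g. Origin: on the axis, in the underside; z up.
- cup: Loose white paper cup standing open end up, 68 mm across the mouth and 85 mm tall; not to be disturbed. Origin: centre of the underside; z up.
- screwdriver: Loose screwdriver with a blue handle lying on the table, 160 mm long, along its x axis, handle towards -x, about 26 mm high; not to be disturbed. Origin: near the middle of its length, on the table.
- bracket: Loose aluminium angle bracket: foot plate 60 mm (x) by 50 mm (y) by 5 mm thick, upright flange at its +x edge, 40 mm high; not to be disturbed. Origin: centre of the foot's underside; z up.
Not all that is in view belongs to the job. What is shaped like the link but green or red is not meant. Of the things shaped like the flywheel, the steel one is meant.

How it is judged:
At the end, for the whole second after the job is handed in: Tall post, from below: gear, collar, flywheel, undersides 12, 28, 48 mm above the table; short post: link, knob, undersides at 12, 28 mm (all within 4 mm). Every axis within 8 mm of its post and 0.12 rad of upright, at rest (under 20 mm/s) (horizontal distance between each of gear, collar, flywheel and tall_stand below 0.008 m and z of gear in the frame of tall_stand between 0.008 and 0.016 m and angle between each of gear, collar, flywheel, link, knob's own z axis and vertical below 0.12 rad and linear speed of each of gear, collar, flywheel, link, knob below 0.02 m/s and z of collar in the frame of tall_stand between 0.024 and 0.032 m and z of flywheel in the frame of tall_stand between 0.044 and 0.052 m and horizontal distance between each of link, knob and short_stand below 0.008 m and z of link in the frame of short_stand between 0.008 and 0.016 m and z of knob in the frame of short_stand between 0.024 and 0.032 m); the robot touches nothing.
It fails at once if the paper cup is pushed more than 30 mm or overturned (distance of cup from where it was at the start of the episode above 0.03 m or angle between cup's own z axis and vertical above 0.6 rad).
It fails at once if the screwdriver is pushed more than 30 mm (distance of screwdriver from where it was at the start of the episode above 0.03 m).
It fails at once if the angle bracket is pushed more than 30 mm or overturned (distance of bracket from where it was at the start of the episode above 0.03 m or angle between bracket's own z axis and vertical above 0.6 rad).
It also fails if it takes over 125 s, if anything falls off the work surface, if the arm or the gripper's body presses on something with over 40 N, if the wrist force passes 120 N, or if a joint passes its speed limit or range.

## Robot

A 6-joint arm with a two-finger parallel gripper is mounted at the origin on the work surface. World frame = base frame: x ahead of the robot, y to its left, z up, the work surface at z = 0. Lengths are in m, angles in rad, forces in N, time in s.
With the tool pointing down it reaches from about 0.15 to 0.775 m from the base axis. Payload 6.1 kg.
Tool frame: the origin (TCP) lies on the centre line of the jaws, within the pads' length; the fingertips stand 11 mm ahead of it and the grasp point (between the pads) lies 8 mm behind it (arm.tcp_to_tips is the distance from the TCP to the fingertips, in m); z points along the fingers, y is the direction in which the jaws open and shut (so a half turn about z gives the same grasp; the last joint's range is limited). The gripper opens to 85 mm and grips with 20 to 120 N. Pads are 22 mm wide; open, the fingers measure 114 mm over their backs; the gripper's body (76 mm by 85 mm) begins 54 mm behind the grasp point. The pads swing forward as they close: fully open they stand 13 mm farther back than shut.
Start: joints at [1.294, 0.126, -0.04, 1.405, 0, 1.571], TCP at [0.143, 0.505, 0.242] pointing down, gripper open.
Joint ranges: [-2.72, 2.72], [-0.95, 1.95], [-1.27, 1.35], [-1.78, 2.02], [-1.46, 1.47], [-3.14, 3.14]. Speed limits (rad/s): [2.39, 2.39, 3.01, 3.14, 3.14, 3.14].

## Interface

Orientations are given as a rotation vector (axis times angle).
In Python, from plant import arm gives the robot as it stands. Calls block until the motion is done:
- arm.move_ptp(position, orientation): joint-space move of the TCP to a pose.
- arm.movel(position, rot=None, vel=0.15): straight line of the TCP; rot=None keeps the orientation; vel is the mean speed in m/s.
- arm.movej(angles): joint-space move.
- arm.grip(opening): finger opening in m; the grip force is fixed at half the most; returns when the fingers have stopped.
- arm.hold(seconds).
- arm.inverse_kinematics(position, orientation): joint angles nearest the present ones, or None.
- arm.read_state(): the state.
- arm.capture(name): name is "scene" or "top" or "wrist"; returns a dict with "img" (384x512x3 uint8, blue, green, red), "K" (3x3 intrinsics, pixels), "distortion" ([k1, k2, p1, p2, k3] as OpenCV has them; the pictures are not rectified), "xyz" and "rotation" of the camera in the world; the wrist camera has in their place "T_tool_cam" (4x4, takes a point from camera to tool coordinates, whose origin is the TCP and whose axes are the flange's). Camera axes: x right, y down, z forward; pixel columns grow to the right and rows downward; lengths in m; the calibration is good to about 2 mm. A picture is of the moment at which its call begins: read the wrist's pose just before it. There is no depth.
A pose or a line that the arm cannot do raises arm.IKError and nothing moves.
- arm.close_job(): hands the job in, once; it reports no verdict.
The state is a dict: "t": time; "qpos": joint angles; "qvel": joint speeds; "joint_efforts": joint torques, N m; "eef_pos": TCP position; "tool_rot": TCP orientation; "contact_force": force on the tool from outside, world axes, zero at the start; "moment": the same for the moment, N m; "finger_gap": finger opening in m.
Only numpy, scipy, OpenCV 4.12 (cv2) and the standard library are available. Lean on these libraries where they do the work, as an engineer would, in place of code of your own. Each camera call takes 0.05 s, during which the arm holds its last target. There are 200 camera calls.

## Working session

There is one attempt and no reset: what is moved stays moved. The work goes in short steps, each a Python script; the robot and the scene stay as the last script left them, time stands still between calls to the robot, and variables do not carry over. Pictures are saved under pics/ and viewed, about 12 in all and at most 16, crops included, and the job is handed in when it is done.

```bash
ls; mkdir -p pics; python3 - <<'E'
from plant import arm
import cv2
for n in("scene","top"):
    c=arm.capture(n); cv2.imwrite(f"pics/{n}0.png",c["img"]); print(n,c["K"],c["distortion"],c["xyz"],c["rotation"])
c=arm.capture("wrist");print(c["K"],c["distortion"],c["T_tool_cam"])
s=arm.read_state();print(s["t"],s["tool_rot"],s["eef_pos"],s["finger_gap"])
E
```

```text
pics
scene [[355.16659506   0.         255.82223223]
 [  0.         355.16659506 188.84308534]
 [  0.           0.           1.        ]] [-0.08277257  0.          0.          0.          0.        ] [ 0.76305878 -0.42805787  0.66788117] [-2.37117879 -0.65790854  0.225362  ]
top [[479.97363558   0.         254.1632668 ]
 [  0.         479.97363558 193.11081517]
 [  0.           0.           1.        ]] [0.03528874 0.         0.         0.         0.        ] [0.32111598 0.01895321 1.3339051 ] [-2.17143481  2.13234975 -0.15582762]
[[278.74964339   0.         258.60664133]
 [  0.         278.74964339 190.15380075]
 [  0.           0.           1.        ]] [-0.03721392  0.          0.          0.          0.        ] [[ 1.60609329e-04 -9.65380907e-01 -2.60844167e-01  6.73888584e-02]
 [ 9.99999460e-01 -1.12651675e-04  1.03265111e-03  4.84321949e-04]
 [-1.02628620e-03 -2.60844192e-01  9.65380368e-01 -1.31761880e-01]
 [ 0.00000000e+00  0.00000000e+00  0.00000000e+00  1.00000000e+00]]
0.15 [-4.33404180e-01 -3.11134661e+00  1.95083733e-03] [0.1433757  0.50471817 0.24170851] 0.08557546046257895
```

View pics/top0.png

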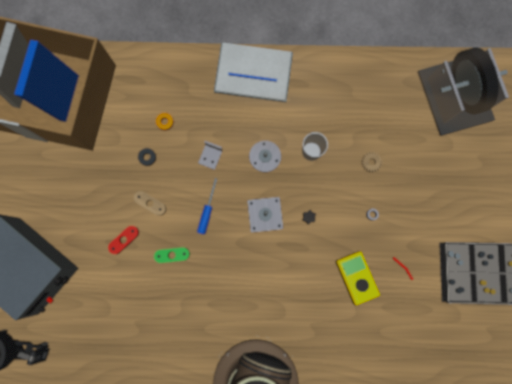

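View pics/scene0.png

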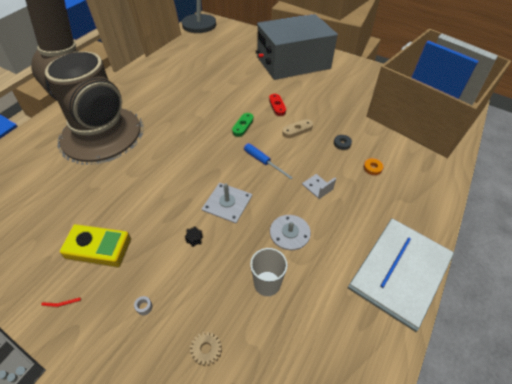

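Top view: flywheel (147,157), link (149,203), short stand (265,156), tall stand (265,214), knob (309,216), collar (373,214), gear (371,162). The cup is at (314,146), the bracket at (210,155) and the screwdriver at (206,205). The scene view shows the same layout. Next: helpers, coarse positions, and wrist looks from two places per area.

```bash
cat > h.py <<'E'
from plant import arm
import numpy as np, cv2
from scipy.spatial.transform import Rotation as R
def rot(yaw):  # tool down, tool x at yaw
    c,s=np.cos(yaw),np.sin(yaw)
    return R.from_matrix([[c,s,0],[s,-c,0],[0,0,-1]]).as_rotvec()
def shot(name,save=None):
    s=arm.read_state(); c=arm.capture(name)
    if name=="wrist":
        W=np.eye(4); W[:3,:3]=R.from_rotvec(s["tool_rot"]).as_matrix(); W[:3,3]=s["eef_pos"]
        M=W@c["T_tool_cam"]; c["o"]=M[:3,3]; c["Rm"]=M[:3,:3]
    else:
        c["o"]=np.array(c["xyz"]); c["Rm"]=R.from_rotvec(c["rotation"]).as_matrix()
    if save: cv2.imwrite(f"pics/{save}.png",c["img"]); np.savez(f"pics/{save}.npz",**{k:c[k] for k in("K","distortion","o","Rm")},img=c["img"])
    return c
def ray(c,px):
    p=cv2.undistortPoints(np.array([[px]],float),c["K"],c["distortion"])[0,0]
    d=c["Rm"]@[p[0],p[1],1]; return c["o"],d/np.linalg.norm(d)
def plane(c,px,z):
    o,d=ray(c,px); return o+d*(z-o[2])/d[2]
def tri(c1,p1,c2,p2):
    (a,d),(b,e)=ray(c1,p1),ray(c2,p2)
    k=np.linalg.lstsq(np.c_[d,-e],b-a,rcond=None)[0]
    P,Q=a+k[0]*d,b+k[1]*e; return (P+Q)/2,np.linalg.norm(P-Q)
def proj(c,X):
    r=cv2.Rodrigues(c["Rm"].T)[0]; return cv2.projectPoints(np.array([X],float),r,-c["Rm"].T@c["o"],c["K"],np.array(c["distortion"]))[0][0,0]
E
python3 - <<'E'
from h import *
print(arm.tcp_to_tips)
c=shot("top")
for n,p,z in[("fly",(147,157),.016),("link",(149,203),.016),("short",(265,156),.01),("tall",(265,214),.01),("knob",(309,216),.024),("collar",(373,214),.02),("gear",(371,162),.016),("cup",(314,146),.05),("brk",(210,155),.01),("scr",(206,205),.01)]: print(n,plane(c,p,z).round(3))
def go(x,y,n,z=.25):
    arm.move_ptp([x,y,z],rot(0)); shot("wrist",n)
go(.37,.28,"L1"); go(.43,.28,"L2")
go(.40,.0,"C2");go(.34,.0,"C1")
go(.37,-.29,"R1"); go(.43,-.29,"R2")
print(arm.read_state()["t"],arm.read_state()["eef_pos"])
im=[cv2.imread(f"pics/{a}{i}.png") for i in(1,2) for a in "LCR"]
cv2.imwrite("pics/m.png",cv2.resize(np.vstack([np.hstack(im[:3]),np.hstack(im[3:])]),(800,400),interpolation=cv2.INTER_AREA))
E
```

```text
0.011
fly [0.602 0.314 0.016]
link [0.473 0.302 0.016]
short [ 0.612 -0.015  0.01 ]
tall [ 0.449 -0.018  0.01 ]
knob [ 0.444 -0.138  0.024]
collar [ 0.453 -0.314  0.02 ]
gear [ 0.599 -0.312  0.016]
cup [ 0.634 -0.148  0.05 ]
brk [0.612 0.139 0.01 ]
scr [0.471 0.146 0.01 ]
10.65 [ 0.43003445 -0.28974411  0.24966141]
```

View pics/m.png

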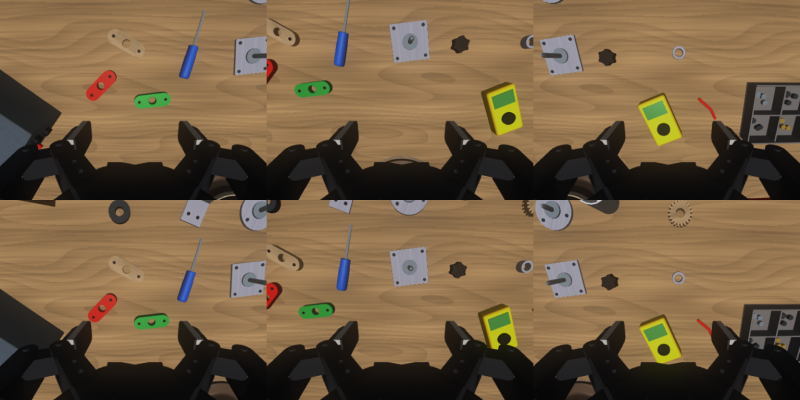

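The wrist montage shows link, collar, knob and tall stand in both views of their areas. Gear, flywheel and short stand are cut off at the top, so I'll take two views further out for them.

```bash
python3 - <<'E'
from h import *
def go(x,y,n,z=.22):
    arm.move_ptp([x,y,z],rot(0)); shot("wrist",n)
go(.52,-.3,"G2"); go(.47,-.3,"G1")
go(.48,-.01,"S1");go(.53,-.01,"S2")
go(.52,.30,"F2"); go(.47,.30,"F1")
print(arm.read_state()["t"])
truth=dict(gear=("G",(.599,-.312,.016)),short=("S",(.612,-.015,.042)),fly=("F",(.602,.314,.016)),link=("L",(.473,.302,.016)),tall=("C",(.449,-.018,.07)),knob=("C",(.444,-.138,.024)),collar=("R",(.453,-.314,.02)))
rows=[]
for i in(1,2):
  r=[]
  for n,(v,X) in truth.items():
    c=dict(np.load(f"pics/{v}{i}.npz")); u=proj(c,X).astype(int); print(n,i,u)
    im=cv2.copyMakeBorder(c["img"],60,60,60,60,cv2.BORDER_CONSTANT); r.append(cv2.resize(im[u[1]+20:u[1]+100,u[0]+20:u[0]+100],(200,200),interpolation=cv2.INTER_CUBIC))
  rows+= [np.hstack(r[:4]),np.hstack(r[4:]+[r[0]*0])]
cv2.imwrite("pics/crops.png",np.vstack([rows[0],rows[2]]+[rows[1]])); 
E
```

```text
18.2
gear 1 [269  54]
short 1 [264  47]
fly 1 [247  52]
link 1 [241  83]
tall 1 [277  71]
knob 1 [373  82]
collar 1 [279  99]
gear 2 [270 101]
short 2 [263  98]
fly 2 [247  99]
link 2 [242 132]
tall 2 [276 130]
knob 2 [368 132]
collar 2 [278 148]
```

View pics/crops.png

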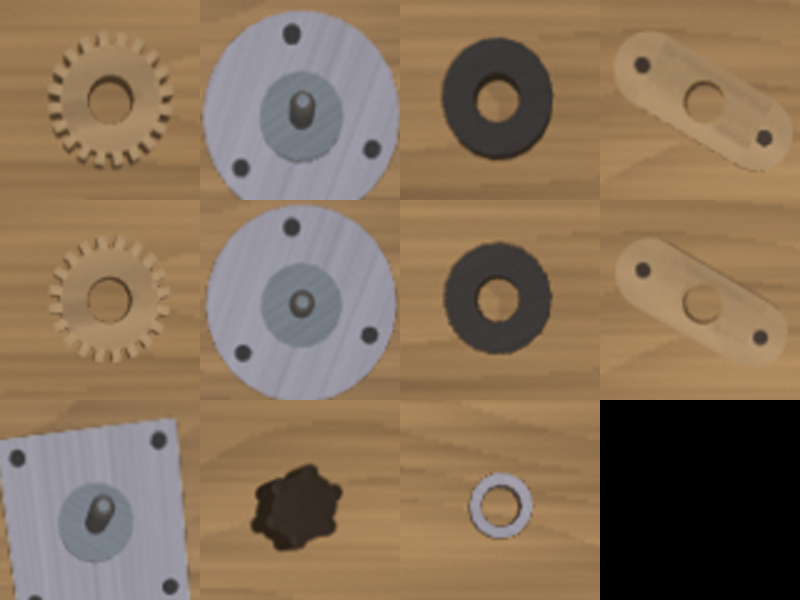

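The crops show bores, pin marks, base screw holes and post tips clearly. I'll measure with masks: silhouettes for flywheel, knob and collar; dark marks for link and stand bases; bore and outline for the gear.

```bash
cat > meas.py <<'E'
from h import *
def load(v): return [dict(np.load(f"pics/{v}{i}.npz")) for i in(1,2)]
def blobs(c,X,m,r=45,lo=8,hi=1e5):
    u=proj(c,X).astype(int); k=np.zeros(m.shape,np.uint8); cv2.circle(k,tuple(map(int,u)),r,255,-1)
    cs=cv2.findContours((m>0).astype(np.uint8)*255&k,cv2.RETR_EXTERNAL,cv2.CHAIN_APPROX_NONE)[0]
    return sorted([q for q in cs if lo<=cv2.contourArea(q)<hi],key=cv2.contourArea,reverse=True)
def cen(q): m=cv2.moments(q); return np.array([m["m10"],m["m01"]])/m["m00"]
hsv=lambda c:cv2.cvtColor(c["img"],cv2.COLOR_BGR2HSV)
dark=lambda c,t=90:(hsv(c)[...,2]<t)
grey=lambda c:(hsv(c)[...,1]<70)&(hsv(c)[...,2]>60)
E
python3 - <<'E'
from meas import *
for n,v,X,f in[("fly","F",(.602,.314,.008),lambda c:dark(c)),("knob","C",(.444,-.138,.012),dark),("collar","R",(.453,-.314,.01),grey)]:
    cc=load(v); qs=[blobs(c,X,f(c))[0] for c in cc]
    ps=[cen(cv2.convexHull(q)) for q in qs]
    print(n,tri(cc[0],ps[0],cc[1],ps[1]),[plane(c,p,X[2]).round(4) for c,p in zip(cc,ps)],[cv2.contourArea(q) for q in qs])
for n,v,X,r in[("link","L",(.473,.302,.016),40),("short","S",(.612,-.015,.008),34),("tall","C",(.449,-.018,.008),42)]:
    cc=load(v)
    for c in cc:
        for q in blobs(c,X,dark(c,100),r,4,80): 
            p=cen(q); print(n,p.round(1),cv2.contourArea(q),plane(c,p,X[2]).round(4))
cc=load("G"); 
for c in cc:
    u=proj(c,(.599,-.312,.016)).astype(int); h=hsv(c); print("gear px",h[u[1],u[0]+15:u[0]+25].tolist(),h[u[1]+5,u[0]-38:u[0]-32].tolist())
p=[(273,54.4),(273.8,101.2)]; print("gear",tri(cc[0],p[0],cc[1],p[1]),[plane(c,q,.016).round(4) for c,q in zip(cc,p)])
cc=load("S");p=[(264.8,46.2),(263.8,96.8)]; print("short tip",tri(cc[0],p[0],cc[1],p[1]),[plane(c,q,.042).round(4) for c,q in zip(cc,p)])
E
```

```text
fly (array([0.60398927, 0.31605493, 0.01158511]), np.float64(3.9340016586391094e-05)) [array([0.6047, 0.3162, 0.008 ]), array([0.6042, 0.3162, 0.008 ])] [1610.0, 1401.0]
knob (array([ 0.44197676, -0.1382188 ,  0.01574857]), np.float64(0.00019346093922512252)) [array([ 0.4424, -0.1398,  0.012 ]), array([ 0.4417, -0.1395,  0.012 ])] [789.5, 700.5]
collar (array([ 0.45201471, -0.31401921,  0.01858644]), np.float64(0.00011496234118692308)) [array([ 0.4524, -0.3147,  0.01  ]), array([ 0.451 , -0.3146,  0.01  ])] [488.0, 442.0]
link [266.4  97.6] 21.5 [0.4557 0.2716 0.016 ]
link [217.6  68.6] 19.5 [0.4899 0.3316 0.016 ]
link [218.9 119.7] 16.5 [0.4895 0.3315 0.016 ]
link [265.8 146.6] 14.0 [0.4551 0.2716 0.016 ]
short [264.2  52.1] 78.5 [ 0.6146 -0.0158  0.008 ]
short [239.9  73.9] 24.0 [0.5913 0.0122 0.008 ]
short [292.1  66. ] 21.0 [ 0.5999 -0.0478  0.008 ]
short [260.3  22.2] 13.5 [ 0.6456 -0.0112  0.008 ]
short [263.3  99.1] 73.5 [ 0.6135 -0.0158  0.008 ]
short [290.5 111.5] 23.0 [ 0.5994 -0.0481  0.008 ]
short [239.6 118.6] 21.5 [0.5912 0.0125 0.008 ]
short [259.3  68.9] 20.5 [ 0.6468
[... 555 characters left out ...]
, 109, 141]] [[16, 117, 148], [16, 120, 147], [16, 118, 147], [16, 119, 148], [16, 119, 148], [16, 119, 148]]
gear px [[16, 98, 158], [17, 99, 159], [17, 100, 160], [17, 98, 159], [16, 100, 161], [16, 100, 160], [16, 98, 161], [16, 99, 162], [16, 104, 157], [16, 118, 156]] [[17, 119, 154], [16, 118, 155], [16, 118, 155], [17, 119, 154], [16, 119, 156], [16, 118, 155]]
gear (array([ 0.59931459, -0.31591369,  0.01497911]), np.float64(0.00029520897362798437)) [array([ 0.5991, -0.3157,  0.016 ]), array([ 0.5993, -0.316 ,  0.016 ])]
short tip (array([ 0.61435113, -0.01581795,  0.03748691]), np.float64(3.029971664205514e-05)) [array([ 0.6134, -0.0157,  0.042 ]), array([ 0.6141, -0.0158,  0.042 ])]
```

Positions agree to about 2 mm between views. Start with the link: pick at its measured yaw, checking the contact force.

```bash
cat >> h.py <<'E'
TALL=(.4475,-.0178); SHORT=(.6132,-.0158)
def F(): return np.array(arm.read_state()["contact_force"]).round(1)
def pick(xy,yaw,z,op,hi=.16):
    arm.grip(op)
    arm.move_ptp([*xy,hi],rot(yaw)); arm.movel([*xy,z+.03],vel=.25); arm.movel([*xy,z],vel=.08)
    print("down",F()); arm.grip(0.0); s=arm.read_state(); print("gripped",s["finger_gap"],F(),s["t"])
def lift(hi=.16):
    p=arm.read_state()["eef_pos"]; arm.movel([p[0],p[1],hi],vel=.25); s=arm.read_state(); print("lifted",s["finger_gap"],F(),s["t"])
def place(xy,yaw,z,top,op,hi=.16,pz=.014):
    """z: underside target; top: post top; pz: TCP above underside"""
    arm.move_ptp([*xy,max(hi,top+pz+.02)],rot(yaw)); f0=F(); 
    for zz in list(np.arange(top+pz+.004,z+pz+.001,-.012))+[z+pz+.001]:
        arm.movel([*xy,zz],vel=.1); f=F()-f0
        if np.abs(f).max()>6: print("contact at",zz,f)
        if np.abs(f).max()>25: return False
    arm.grip(op); arm.movel([*xy,hi],vel=.25); print("placed",arm.read_state()["t"],F()); return True
E
python3 - <<'E'
from h import *
pick((.4726,.3016),np.radians(60.2),.014,.055)
lift(); shot("wrist","held1")
E
```

```text
down [-0.2 -0.2 -0.2]
gripped 0.03387406393667444 [-1.1 -1.2  4.1] 24.375
lifted 0.03452558518916594 [-0.  -1.  -1.1] 25.1083
```

View pics/held1.png

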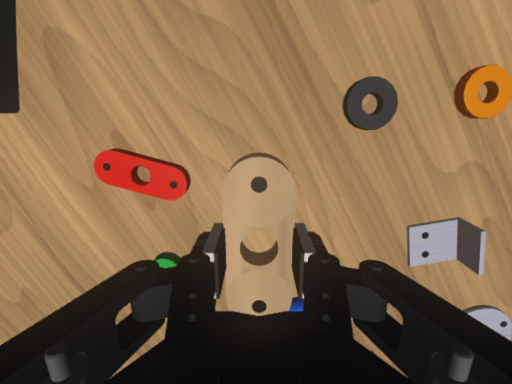

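The link is held straight, with pins at (259,184) and (259,306) and the bore between the pads. The bracket at (447,243) and the distractors are untouched. Place it, and measure the bore offset in hand first.

```bash
python3 - <<'E'
from h import *
c=dict(np.load("pics/held1.npz")); P=(plane(c,(259,184),.162)+plane(c,(259,306),.162))/2; p=np.array(arm.read_state()["eef_pos"]); print((P-p).round(4))
d=(P-p)[:2]; d=d if np.linalg.norm(d)<.006 else d*0
print(place((SHORT[0]-d[0],SHORT[1]-d[1]),np.radians(60.2),.012,.042,.055))
arm.move_ptp([.52,-.01,.22],rot(0)); c=shot("wrist","S3")
u=proj(c,(*SHORT,.028)).astype(int); cv2.imwrite("pics/s3c.png",cv2.resize(c["img"][max(0,u[1]-70):u[1]+70,u[0]-90:u[0]+90],None,fx=3,fy=3))
E
```

```text
[-0.0005  0.0014  0.0041]
placed 29.4167 [ 0.3 -0.4 -0.2]
True
```

View pics/s3c.png

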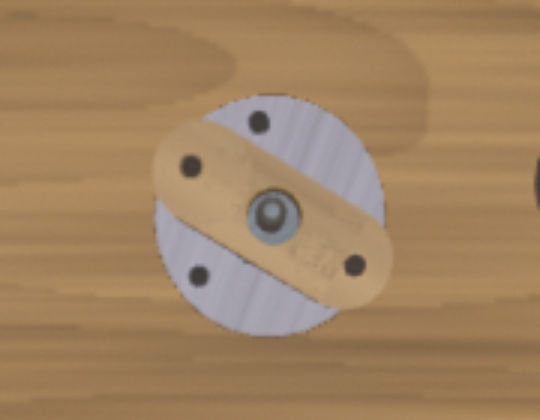

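The link lies flat on the short post, bore centred on the post at (272,212) in the crop. Next the gear, then the collar.

```bash
python3 - <<'E'
from h import *
pick((.5992,-.3158),0,.010,.075); lift()
g=arm.read_state()["finger_gap"]
shot("wrist","held2")
if g>.045: print(place(TALL,0,.012,.07,.075,pz=.010))
arm.move_ptp([.38,-.018,.22],rot(0)); c=shot("wrist","T3")
u=proj(c,(*TALL,.028)).astype(int); a=cv2.resize(c["img"][max(0,u[1]-70):u[1]+70,u[0]-90:u[0]+90],(540,420)); b=cv2.resize(cv2.imread("pics/held2.png"),(256,420)) 
cv2.imwrite("pics/t3c.png",np.hstack([a,b]))
E
```

```text
down [-0.2 -0.3  0.4]
gripped 0.05296638556400726 [ 0.1 -0.1  4.9] 33.5083
lifted 0.053545889164829955 [-0.1 -0.4 -0.6] 34.2583
placed 39.1167 [ 0.3  0.3 -1.1]
True
```

View pics/t3c.png

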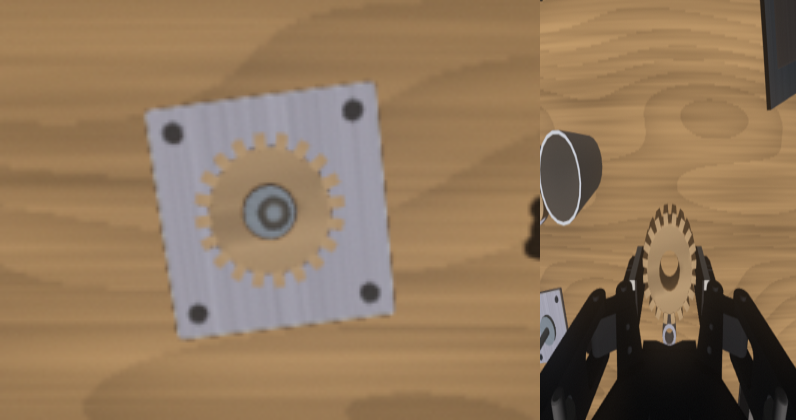

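The gear is seated flat, concentric with the post at (270,211). Next the collar and knob, with one check picture afterwards.

```bash
python3 - <<'E'
from h import *
pick((.4516,-.3146),0,.014,.055); lift()
if arm.read_state()["finger_gap"]>.027: print(place(TALL,0,.028,.07,.055,pz=.014))
else: raise SystemExit
y=np.radians(-7)
pick((.442,-.1393),y,.016,.060); lift()
shot("wrist","held3")
if arm.read_state()["finger_gap"]>.027: print(place(SHORT,y,.028,.042,.060,pz=.016))
arm.move_ptp([.43,-.018,.25],rot(0)); c=shot("wrist","T4"); print(arm.read_state()["t"])
a=cv2.resize(c["img"][:260],None,fx=1.5,fy=1.5); cv2.imwrite("pics/t4c.png",a)
E
```

```text
down [-0.5 -0.3  0.2]
gripped 0.029999031212205342 [-0.6  0.4  5. ] 42.625
lifted 0.029870083490196417 [-0.2 -0.5 -0.9] 43.3583
placed 47.4 [-0.3 -0.5 -1.1]
True
down [-0.6 -0.5  0.4]
gripped 0.0334830365320549 [-1.   0.5  4.9] 49.6667
lifted 0.033713895512986085 [-0.2  0.1 -1.5] 50.3917
placed 58.0 [-0.8 -0.1  0.1]
True
63.0917
```

View pics/t4c.png

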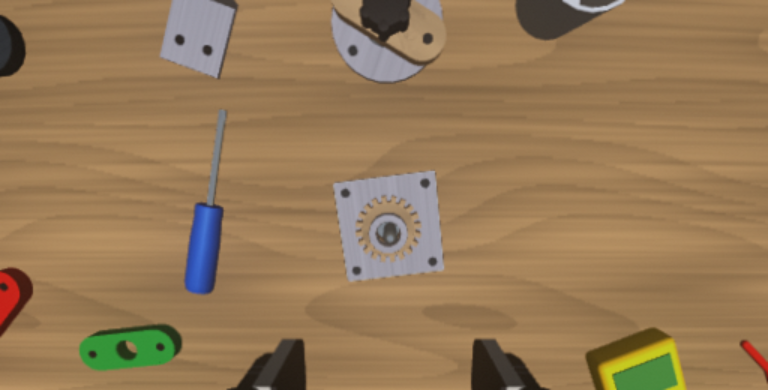

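The collar is on the tall post at (388,232) and the knob is on the link at the top of the frame. The knob's height still needs a closer look, after the flywheel.

```bash
python3 - <<'E'
from h import *
pick((.6044,.3162),0,.010,.072); lift()
if arm.read_state()["finger_gap"]>.04: print(place(TALL,0,.048,.07,.072,pz=.010))
arm.move_ptp([.36,-.1,.22],rot(0)); c2=shot("wrist","T5")
arm.move_ptp([.45,.1,.25],rot(0)); c1=shot("wrist","K1")
arm.move_ptp([.3,.35,.3],rot(.5)); c=shot("scene","end"); t=shot("top","endt"); print(arm.read_state()["t"])
u=proj(c,(.53,-.016,.04)).astype(int); a=cv2.resize(c["img"][u[1]-75:u[1]+75,u[0]-100:u[0]+100],(800,600),interpolation=cv2.INTER_CUBIC); cv2.imwrite("pics/end_c.png",a)
cv2.imwrite("pics/end_w.png",np.hstack([cv2.resize(x["img"][:300],(400,234)) for x in(c2,c1)]))
from meas import *
for n,X in(("fly",(*TALL,.06)),("knob",(*SHORT,.045))):
  for k,cc in(("T5",c2),("K1",c1),("top",t)):
    b=blobs(cc,X,dark(cc),40,30); print(n,k,[(cen(cv2.convexHull(q)).round(1),cv2.contourArea(q),plane(cc,cen(cv2.convexHull(q)),X[2]-.004).round(4)) for q in b[:2]])
E
```

```text
down [ 0.2  0.7 -0.2]
gripped 0.047817146507387616 [-0.3 -0.2  4.2] 69.6083
lifted 0.047821294249175736 [-0.1  0.2 -2.6] 70.3583
placed 77.6917 [-0.4  0.4  0.2]
True
84.3833
fly T5 [(array([177.4,  92.3]), 2062.5, array([ 0.4468, -0.0171,  0.056 ]))]
fly K1 [(array([357.3, 174.1]), 1382.5, array([ 0.4465, -0.0171,  0.056 ]))]
fly top [(array([264.8, 212.8]), 215.0, array([ 0.4473, -0.016 ,  0.056 ]))]
knob T5 []
knob K1 [(array([359.8,  30.7]), 1300.0, array([ 0.6065, -0.0116,  0.041 ]))]
knob top [(array([264.6, 153.8]), 111.0, array([ 0.6117, -0.0135,  0.041 ]))]
```

View pics/end_c.png

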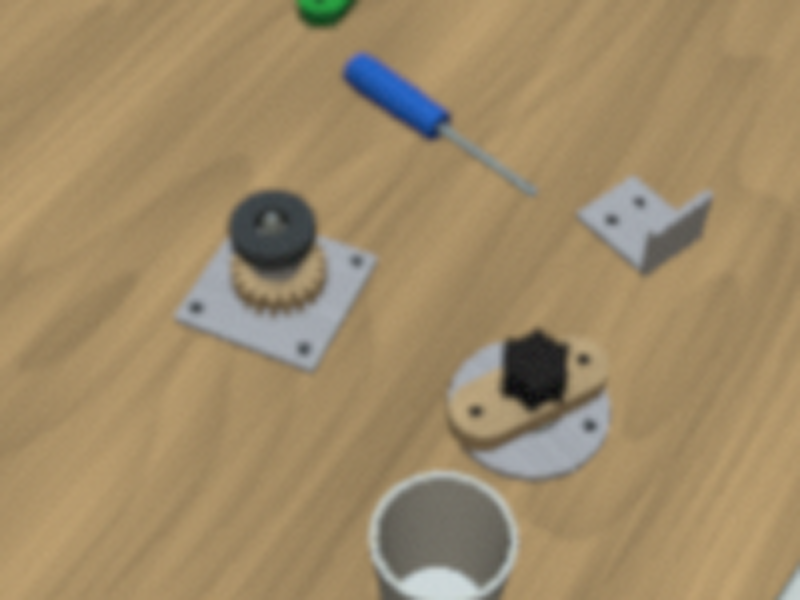

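View pics/end_w.png

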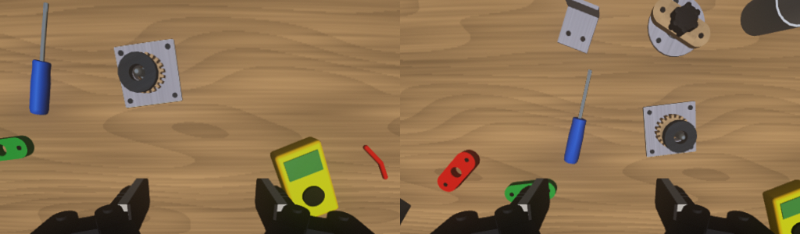

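The scene picture shows the tall stack upright with the flywheel level, and the cup, screwdriver and bracket in place. The flywheel's rays from two views agree at z≈0.056, its seated mid-height. The knob needs one closer pair of views for height.

```bash
python3 - <<'E'
from meas import *
arm.move_ptp([.50,.06,.22],rot(0)); c1=shot("wrist","N1")
arm.move_ptp([.50,-.09,.22],rot(0)); c2=shot("wrist","N2"); print(arm.read_state()["t"])
ps=[];cr=[]
for c in(c1,c2):
    u=proj(c,(*SHORT,.04)); cu=u.astype(int)
    b=blobs(c,(*SHORT,.04),dark(c,75),45,100); p=cen(cv2.convexHull(b[0])); ps.append(p); print(u,p,cv2.contourArea(b[0]))
    im=c["img"].copy(); cv2.drawContours(im,[b[0]],-1,(0,255,0),1); im=cv2.copyMakeBorder(im,60,60,60,60,cv2.BORDER_CONSTANT)
    cr.append(cv2.resize(im[cu[1]:cu[1]+120,cu[0]:cu[0]+120],(400,400)))
print(tri(c1,ps[0],c2,ps[1])); cv2.imwrite("pics/kn.png",np.hstack(cr))
E
```

```text
90.75
[332.95557988  67.59549443] [332.32559718  68.00637894] 1081.0
[188.74017556  67.39125085] [186.99972036  67.5185962 ] 1068.5
(array([ 0.61256043, -0.01456466,  0.04246197]), np.float64(0.0002934761871543279))
```

View pics/kn.png

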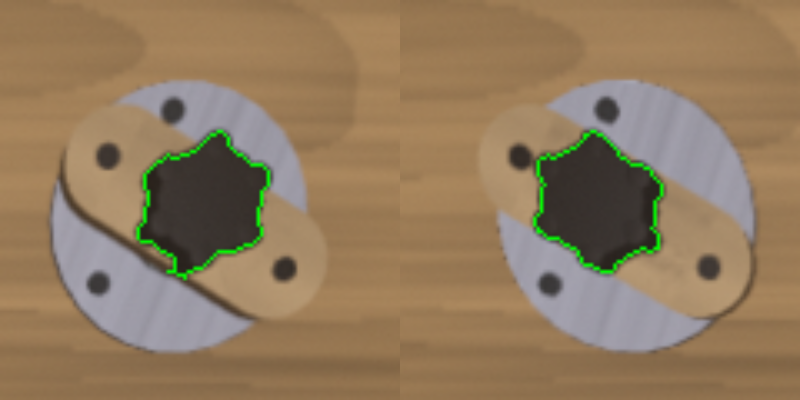

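Both views show the knob upright on the link. Its mid-height triangulates to 42 mm (40 expected; the same method read about 4 mm high on the table), and its axis is about 1.5 mm from the post. Handing in.

```bash
python3 - <<'E'
from h import *
s=arm.read_state(); print(s["t"],s["eef_pos"],F()); arm.close_job()
E
```

```text
90.75 [ 0.49999957 -0.08996865  0.220015  ] [0.5 0.9 0.3]
the job is handed in; nothing more can be done
```

Both shafts are dry-fitted and the job was handed in at 90.8 s. The tall post carries gear, collar and flywheel; the short post carries link and knob. The gripper was open, clear of everything and reading almost no force.

What the last checks showed:
- **Flywheel:** upright, about 1 mm from the post axis. Two wrist views agree to 0.3 mm at the seated mid-height of 56 mm.
- **Knob:** upright, about 1.5 mm from the post axis. Its mid-height measured 42 mm against 40 mm expected, within the +4 mm or so that the same method read for it on the table.
- **Gear, collar and link:** judged flat and centred by eye in the wrist pictures after each placing. I did not measure their heights.
- **Forces:** no placing reached the 6 N contact threshold.
- **Cup, screwdriver and bracket:** they look undisturbed in the last scene picture, but I did not measure their positions.

No check failed. The one disagreement was that triangulated heights were off by a few millimetres: 1 to 9 mm for the loose parts before grasping, and 4.5 mm low for the short post tip. I therefore set the grasp and placing heights from the given dimensions.

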